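# Set a motor brake's gap with a gauge blade

## Robot

A 7-joint arm with a two-finger parallel gripper is mounted at the origin on the work surface. World frame = base frame: x ahead of the robot, y to its left, z up, the work surface at z = 0. Lengths are in m, angles in rad, forces in N, time in s.
With the tool pointing down it reaches from about 0.425 to 0.875 m from the base axis. Payload 4.7 kg.
Tool frame: the origin (TCP) lies on the mounting face of the last link; the fingertips stand 182 mm ahead of it and the grasp point (between the pads) lies ahead of it (ctrl.grip_point_offset is the z of the grasp point in the tool frame, in m); z points along the fingers, y is the line along which they close (so a half turn about z gives the same grasp; the last joint's range is limited). The gripper opens to 87 mm and grips with 3 to 60 N. Pads are 19 mm wide; open, the fingers measure 117 mm over their backs; the gripper's body (75 mm by 190 mm) begins 51 mm behind the grasp point.
Start: joints at [1.353, 0.321, -0.07, 1.45, 0.023, 1.371, -0.057], TCP at [0.149, -0.633, 0.405] pointing down, gripper open.
Joint ranges: [-2.86, 2.86], [-0.3, 2.09], [-1.38, 1.24], [0.06, 2.45], [-1.56, 4.7], [0.09, 2.05], [-2.69, 2.69]. Speed limits (rad/s): [2.57, 2.57, 3.14, 3.14, 3.14, 3.14, 3.14].

## Interface

Orientations are given as a rotation vector (axis times angle).
In Python, from bench import ctrl gives the robot as it stands.
- The arm moves only by the shell command python3 -m inch [FORCE], which reads ROWS from standard input. ROWS is a JSON list of rows, 1 to 20 of them, each written [[dx, dy, dz], turn, opening]: dx, dy, dz in fractions of the full range, 1 being 800 mm, then a turn about the tool's z in normalised numbers (1 is pi rad), then the opening from 0.0 (shut) to 1.0 (fully open); each row is the pose to reach, as a shift and turn from the pose commanded when the command began, along the tool's axes at that moment; what a row does not reach only later rows make up. A row lasts 1/10 s, in which the tool goes at most 0.05 m and 0.15 rad, less where a joint would pass 70% of its speed; a pose out of reach is approached as far as the arm can. The fingers move at their own pace and stop on an object; FORCE is the grip in N (left out, the last holds). Time passes only in rows, so rows that do not move let the fingers close. It prints the time, the measured TCP pose, the force, the opening and the grip force at its end. Input that does not fit is refused with a message, and nothing moves.
- ctrl.get_state(): the state, without advancing time (a new reading comes with each control period).
- ctrl.get_image(name): name is "scene" or "top" or "wrist"; returns (picture, depth): 400x640x3 uint8, red, green, blue; 400x640 float32, m along the optical axis (not along the pixel's ray), 0 where there is no reading.
- ctrl.camera_model(name): a dict with "vertical_fov" (degrees; the focal length in pixels is half the picture's height over the tangent of half this angle, whatever the lens; pixels are square), "cx", "cy" (the principal point, pixels), "rvec" (rotation vector, rad) and "tvec" (3), from world to camera coordinates, as OpenCV has them; the wrist camera has in their place "hand_eye" (4x4, takes a point from camera to tool coordinates, whose origin is the TCP and whose axes are the flange's). Camera axes: x right, y down, z forward; pixel columns grow to the right and rows downward; lengths in m; the calibration is good to about 2 mm. A picture is of the moment at which its call begins: read the wrist's pose just before it. camera_model takes no time and is no camera call.
- ctrl.close_job(): hands the job in; it is judged then, once.
The state is a dict: "time": time; "joint_positions": joint angles; "qd": joint speeds; "joint_torque": joint torques, N m; "position": TCP position; "tool_rot": TCP orientation; "ft_force": force on the tool from outside, world axes, zero at the start; "torque": the same for the moment, N m; "grip_width": opening from 0.0 (shut) to 1.0 (fully open); "grip_force": force on a finger pad.
Only numpy, scipy, OpenCV 4.12 (cv2) and the standard library are available. Lean on these libraries where they do the work, as an engineer would, in place of code of your own. Each camera call takes 0.05 s, during which the arm holds its last target. There are 200 camera calls.

## Task

Slide the yellow-handled gauge blade flat along the steel face of the green brake unit, under the brake shoe and home against the back post, then turn the red adjusting screw clockwise until the blade just drags: it resists a gentle pull along its length but is not clamped hard. Leave the blade home in the gap with that light nip on it, and do not force the blade or knock the other things on the bench.

Things in the scene. Friction and masses are not known exactly. Their poses are not given: they have to be found in the camera images.
- unit: Green motor brake unit fixed to the bench; origin on the bench top under the screw axis; x is the way the blade goes in, towards the back post; z up. Base x -180 to +90 mm, 100 mm wide, 14 mm high. On it the steel face the blade slides on: x -180 to +45 mm, 46 mm wide, top at 20 mm. An arm 52 mm wide reaches from the post over the gap, x -25 to +90 mm, z 75 to 95 mm.
- stop (a point): Foot of the back post's front face, on the steel face's middle line: 45 mm beyond the screw axis along the unit's x, 20 mm above the bench. The post is 64 mm wide and stops the blade tip.
- gap (a point): Point on the steel face right under the screw axis, 20 mm above the bench. Above it hangs the sprung brake shoe (34 x 34 mm, reddish lining). Lining wear is unknown: the shoe first touches the blade at a screw reading anywhere from 1.3 to 3.0 rad. Past that the nip on the blade grows by about 23 N per rad.
- gauge: Loose gauge, 0.12 kg: steel blade 4 mm thick, 20 mm wide (12 mm at the tip), with an upright yellow grip on it 30 mm long (x), 14 mm wide (y), top 50 mm above the blade's underside. Origin: blade underside below the grip's middle. Blade along x, -15 to +145 mm.
- gauge_tip (a point): Middle of the blade's tip edge, 2 mm above the blade's underside, 145 mm from the gauge's origin. Blade friction is about 0.6 on both sides: pulling it takes 1 to 1.3 N per N of nip (under 1 N if free), more if the blade is pressed down meanwhile, less if lifted. A drag of 4 to 8 N is right, over 11 N too tight.
- knob_grip (a point): Middle of the red grip bar on the adjusting screw, on its axis, 126 mm above the bench. The bar is 46 mm long (this point's x), 12 mm wide, 26 mm high (z 113 to 139 mm), on a thin stem; a white dot marks its +x end. It stays at its height as it turns.
- screw (a joint): Angle of the adjusting screw, rad, limits -0.2 to 4.2. It grows as the knob is turned clockwise seen from above, which lowers the shoe 2 mm per rad. At 0 the bar lies along the unit's x axis. Stiff (0.12 N m) and stays where it is left.
- multimeter: Bystander: red multimeter lying flat, 150 x 80 x 36 mm. Origin under its centre.
- bearing: Bystander: steel bearing ring, 72 mm across, 24 mm high. Origin under its centre.
- screwdriver: Bystander: orange-handled screwdriver lying on the bench. Origin under its middle.
Things that resemble listed ones, but are neither listed nor needed, are in the scene too. Several things have the shape of the gauge; the one meant has the colours described above.

How it is judged:
By the outcome, as a careful person would: the job done as asked, in the order asked, and still so for the second after the job is handed in, with the robot touching nothing.
It also fails if it takes over 72 s, if anything falls off the work surface, if the arm or the gripper's body presses on something with over 40 N, if the wrist force passes 120 N, or if a joint passes its speed limit or range.

## Working session

There is one attempt and no reset: what is moved stays moved. The work goes in short steps, Python scripts to look and compute and a shell command to move; the robot and the scene stay as the last step left them, time stands still between calls to the robot, and variables do not carry over. Pictures are saved under pics/ and viewed, at most 10 in all, crops included, and the job is handed in when it is done.

```bash
mkdir -p pics; ls; cat > h.py <<'E'
import numpy as np, cv2
from bench import ctrl
from scipy.spatial.transform import Rotation as R
def grab(n):
    s=ctrl.get_state(); im,d=ctrl.get_image(n); m=ctrl.camera_model(n)
    f=200/np.tan(np.radians(m['vertical_fov'])/2)
    if n=='wrist':
        T=np.eye(4);T[:3,:3]=R.from_rotvec(s['tool_rot']).as_matrix();T[:3,3]=s['position'];T=T@np.array(m['hand_eye'])
    else:
        W=np.eye(4);W[:3,:3]=R.from_rotvec(np.ravel(m['rvec'])).as_matrix();W[:3,3]=np.ravel(m['tvec']);T=np.linalg.inv(W)
    return im,d,dict(f=f,cx=m['cx'],cy=m['cy'],T=T)
def ray(c,u,v):
    d=np.array([(u-c['cx'])/c['f'],(v-c['cy'])/c['f'],1.]); return c['T'][:3,3],c['T'][:3,:3]@d
def onz(c,u,v,z):
    o,d=ray(c,u,v); return o+d*(z-o[2])/d[2]
def atd(c,u,v,dep):
    o,d=ray(c,u,v); return o+d*dep
def tri(c1,p1,c2,p2):
    (a,b),(e,g)=ray(c1,*p1),ray(c2,*p2)
    A=np.c_[b,-g];t=np.linalg.lstsq(A,e-a,rcond=None)[0]
    return (a+b*t[0]+e+g*t[1])/2, np.linalg.norm(a+b*t[0]-e-g*t[1])
def save(n,im): cv2.imwrite('pics/'+n,cv2.cvtColor(im,cv2.COLOR_RGB2BGR))
E
python3 - <<'E'
from h import *
import pickle
D={}
for n in('top','scene','wrist'):
    D[n]=grab(n); im,d,c=D[n]; save(n+'0.png',im); print(n,c['f'],c['cx'],c['cy'],c['T'].round(3).tolist(),(d>0).mean())
pickle.dump(D,open('d0.pkl','wb'))
s=ctrl.get_state();print({k:np.round(v,3).tolist() for k,v in s.items()},ctrl.grip_point_offset)
E
```

```text
pics
top 419.4156255008248 327.1061125092152 198.40837909742848 [[0.022, -0.992, 0.122, 0.454], [-1.0, -0.022, -0.001, -0.022], [0.003, -0.122, -0.993, 1.289], [0.0, 0.0, 0.0, 1.0]] 0.99594921875
scene 470.0798837989122 324.332129256113 203.31298557007082 [[-0.137, 0.663, -0.736, 1.5], [0.991, 0.084, -0.108, 0.105], [-0.01, -0.744, -0.668, 0.939], [0.0, 0.0, 0.0, 1.0]] 0.99618359375
wrist 304.215969662792 322.7037460924289 202.99650777008202 [[0.23, -0.939, -0.255, 0.219], [-0.973, -0.223, -0.058, -0.617], [-0.002, 0.261, -0.965, 0.382], [0.0, 0.0, 0.0, 1.0]] 0.995859375
{'time': 0.15, 'joint_positions': [1.353, 0.322, -0.07, 1.451, 0.023, 1.371, -0.057], 'qd': [-0.0, -0.002, -0.001, -0.004, -0.001, -0.002, 0.001], 'joint_torque': [-0.0, -49.179, -0.405, -31.288, -0.064, 0.041, 0.0], 'position': [0.149, -0.632, 0.404], 'tool_rot': [-3.119, -0.363, 0.0], 'ft_force': [-0.504, -0.391, 0.586], 'torque': [-0.003, -0.014, 0.007], 'grip_force': 0.0, 'grip_width': 1.0} 0.1635
```

View pics/top0.png

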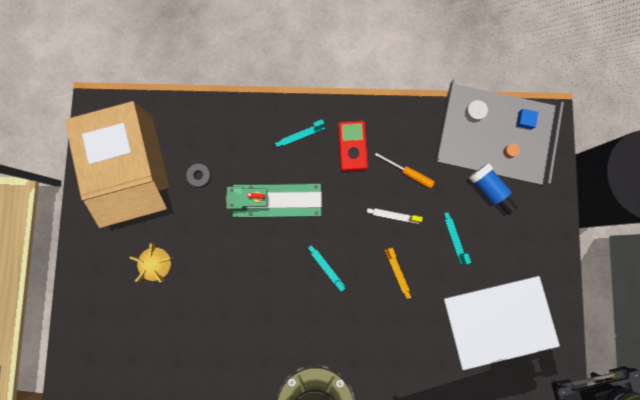

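View pics/scene0.png

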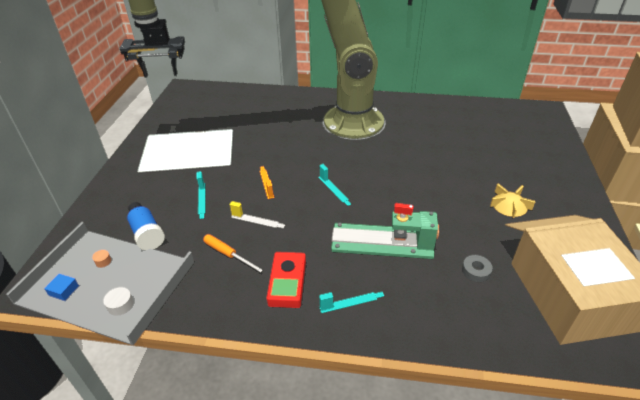

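Top view: the yellow-handled steel gauge has its grip at (417,218) and tip at (368,211). Its lookalikes are orange (399,273) and cyan (299,133), (326,268) and (457,238). The unit is at (275,200), with the knob at (257,196) and the post at its left end. I choose the yellow one and check it in a crop.

```bash
cat > m0.py <<'E'
from h import *
import pickle
D=pickle.load(open('d0.pkl','rb'))
def blob(im,lo,hi,box):
    h=cv2.cvtColor(im,cv2.COLOR_RGB2HSV);m=cv2.inRange(h,lo,hi);k=np.zeros_like(m);x0,y0,x1,y1=box;k[y0:y1,x0:x1]=m[y0:y1,x0:x1]
    n,l,st,ce=cv2.connectedComponentsWithStats(k);i=1+np.argmax(st[1:,4]);return ce[i],st[i],(l==i).astype(np.uint8)
it,dt,ct=D['top'];is_,ds,cs=D['scene']
yt=blob(it,(22,120,120),(35,255,255),(400,205,435,230));ys=blob(is_,(22,120,100),(35,255,255),(220,190,260,230))
rt=blob(it,(0,150,90),(8,255,255),(240,180,275,210));rs=blob(is_,(0,150,90),(8,255,255),(385,195,420,220))
for n,a,b in(('grip',yt,ys),('knob',rt,rs)):
    print(n,a[0],a[1],b[0],b[1],tri(ct,a[0],cs,b[0]))
h=cv2.cvtColor(it,cv2.COLOR_RGB2HSV)
for n,box,z in(('face',(262,185,325,215),.02),('blade',(362,203,412,225),.004)):
    c,st,m=blob(it,(0,0,150),(180,60,255),box)
    r=cv2.minAreaRect(cv2.findContours(m,0,2)[0][0]);P=np.array([onz(ct,*p,z) for p in cv2.boxPoints(r)]);print(n,r,P.round(3).tolist())
c,st,m=blob(it,(60,80,40),(90,255,255),(220,180,330,222))
r=cv2.minAreaRect(cv2.findContours(m,0,2)[0][0]);print('unit',r,[onz(ct,*p,.014).round(3).tolist() for p in cv2.boxPoints(r)])
a=cv2.resize(it[190:240,355:435],None,fx=5,fy=5);b=cv2.resize(is_[185:235,220:300],None,fx=5,fy=5);save('crop1.png',np.hstack([a,b]))
E
python3 m0.py
```

```text
grip [416.31428571 218.08571429] [411 215  12   7  70] [235.76923077 208.30769231] [229 201  14  16 169] (array([ 0.55383395, -0.29083698,  0.03270626]), np.float64(0.0011857163273480556))
knob [256.38709677 195.46774194] [248 193  16   6  62] [402.73255814 208.46511628] [394 203  20  12 172] (array([0.59973937, 0.17466802, 0.12772053]), np.float64(0.0007226293500814675))
face ((293.5, 199.5), (15.0, 53.0), 90.0) [[0.625, 0.161, 0.02], [0.628, -0.0, 0.02], [0.582, -0.001, 0.02], [0.579, 0.16, 0.02]]
blade ((388.1730651855469, 214.13462829589844), (43.537776947021484, 6.471831798553467), 11.309932708740234) [[0.568, -0.144, 0.004], [0.588, -0.147, 0.004], [0.565, -0.279, 0.004], [0.545, -0.275, 0.004]]
unit ((273.5, 200.5), (33.0, 95.0), 90.0) [[0.647, 0.289, 0.014], [0.654, -0.003, 0.014], [0.552, -0.005, 0.014], [0.546, 0.284, 0.014]]
```

View pics/crop1.png

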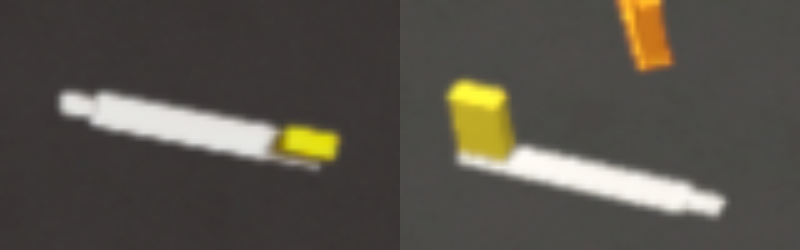

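The crop confirms the choice: yellow upright grip, plain steel blade, tip pointing +y like the unit's x. I'll move to hover above it and refine with the wrist camera.

Careful with the scale: shifts go in shares of 800 mm and turns go in shares of pi rad. That gives: 0.4725 m is 0.5906, -0.07 m is -0.0875, -1.165 rad is -0.3708.

```bash
echo '[[[0.0625,-0.0313,0.0125],-0.0318,1],[[0.125,-0.0625,0.025],-0.0637,1],[[0.175,-0.0875,0.0375],-0.0955,1],[[0.2375,-0.1188,0.05],-0.1273,1],[[0.2875,-0.1438,0.0625],-0.1592,1],[[0.3375,-0.1688,0.075],-0.191,1],[[0.3875,-0.1938,0.0875],-0.2228,1],[[0.4375,-0.225,0.1],-0.2546,1],[[0.4875,-0.25,0.1125],-0.2865,1],[[0.5375,-0.275,0.125],-0.3279,1],[[0.5906,-0.2984,0.1313],-0.3708,1],[[0.5906,-0.2984,0.1313],-0.3708,1],[[0.5906,-0.2984,0.1313],-0.3708,1],[[0.5906,-0.2984,0.1313],-0.3708,1],[[0.5906,-0.2984,0.1313],-0.3708,1]]' | python3 -m inch
python3 - <<'E'
from h import *
im,d,c=grab('wrist');save('w1.png',im)
s=ctrl.get_state();print(s['time'],s['position'],s['joint_positions'],R.from_rotvec(s['tool_rot']).as_matrix().round(3).tolist());print(np.array(ctrl.camera_model('wrist')['hand_eye']).round(3).tolist())
E
```

```text
time: 1.65
position: [0.5532, -0.2936, 0.2998]
tool_rot: [2.409, 2.016, -0.002]
ft_force: [-0.5, -0.0, -0.9]
grip_width: 0.998
grip_force: 0.0
1.7 [ 0.55324389 -0.2934159   0.29991886] [ 0.83765489  0.381675   -0.48802292  1.62720004  0.19125337  1.18019411
  0.12917886] [[0.176, 0.984, -0.0], [0.984, -0.176, -0.001], [-0.001, -0.0, -1.0]]
[[0.0, -0.966, -0.26, 0.071], [1.0, 0.0, -0.0, 0.001], [0.0, -0.26, 0.966, 0.022], [0.0, 0.0, 0.0, 1.0]]
```

View pics/w1.png

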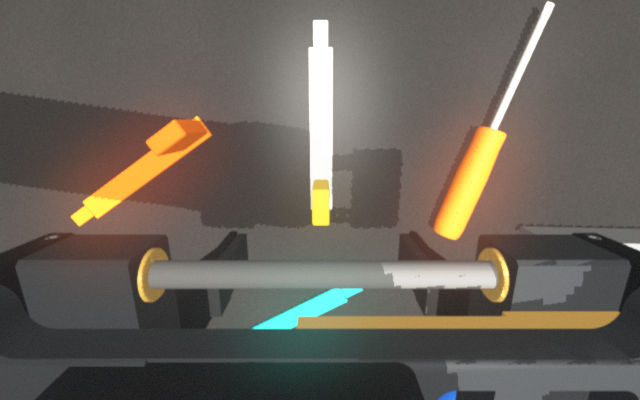

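The gauge lies upright in the image: tip at (320,20), grip at about (320,200), nearly along the tool's x axis. The orange lookalike is at left and the screwdriver at right.

```bash
python3 - <<'E'
from h import *
im,d,c=grab('wrist');s=ctrl.get_state()
h=cv2.cvtColor(im,cv2.COLOR_RGB2HSV)
m=cv2.inRange(h,(20,110,90),(36,255,255));m[:,:300]=0;m[:,345:]=0;m[:150]=0;m[235:]=0
ys,xs=np.nonzero(m);P=np.array([atd(c,x,y,d[y,x]) for x,y in zip(xs,ys)])
RT=R.from_rotvec(s['tool_rot']).as_matrix();p0=np.array(s['position'])
t=(P-p0)@RT
top=P[:,2]>.045
print('grip z',P[:,2].min(),P[:,2].max(),'top tool x',t[top,0].min(),t[top,0].max(),'y',t[top,1].min(),t[top,1].max(),P[top].mean(0))
b=cv2.inRange(h,(0,0,200),(180,50,255));b[:,:300]=0;b[:,340:]=0;b[180:]=0
for v in(25,40,60,100,140,170):
    x=np.nonzero(b[v])[0];q=[atd(c,u,v,d[v,int(x.mean())]) for u in(x.min()-.5,x.max()+.5)];print(v,x.min(),x.max(),((q[0]+q[1])/2).round(4),((q[0]+q[1])/2-p0)@RT)
v=np.nonzero(b[:,320])[0].min();print('tip',v,atd(c,320,v-.5,d[v+2,320]))
E
```

```text
grip z -0.0028226704138082925 0.27826175434716954 top tool x -0.009257635564178834 0.07056351146380072 y -0.008009661214964348 0.004812764140661324 [ 0.55286419 -0.28733478  0.04891981]
25 313 327 [ 0.5773 -0.1497  0.0023] [ 0.14570473 -0.00162767  0.29748093]
40 313 327 [ 0.5754 -0.1606  0.0028] [ 0.13458933 -0.0016514   0.29703698]
60 308 332 [ 0.5727 -0.1753  0.0019] [ 0.11967369 -0.0016963   0.29786639]
100 309 332 [ 0.5675 -0.2066  0.0019] [ 0.08798836 -0.00134518  0.29794143]
140 310 332 [ 0.5619 -0.2399  0.0027] [ 0.05420458 -0.0009652   0.29719188]
170 310 331 [ 0.5567 -0.2664  0.0015] [ 0.02719484 -0.00147431  0.29835074]
tip 20 [ 0.5780985  -0.14550471  0.0012745 ]
```

To row units: 0.1023 m is 0.1279, 0.1 m is 0.125.

```bash
echo '[[[0.0063,-0.0019,0.05],0,1],[[0.0063,-0.0019,0.1],0,0.5],[[0.0063,-0.0019,0.125],0,0.4],[[0.0063,-0.0019,0.1279],0,0.4],[[0.0063,-0.0019,0.1279],0,0],[[0.0063,-0.0019,0.1279],0,0],[[0.0063,-0.0019,0.1279],0,0],[[0.0063,-0.0019,0.1279],0,0],[[0.0063,-0.0019,0.1279],0,0],[[0.0063,-0.0019,0.1279],0,0]]' | python3 -m inch 15
```

```text
time: 2.75
position: [0.5538, -0.2867, 0.1979]
tool_rot: [2.406, 2.02, 0.0]
ft_force: [-0.6, 0.6, 0.6]
grip_width: 0.266
grip_force: 0.0
```

To row units: -0.06 m is -0.075, -0.03 m is -0.0375.

```bash
echo '[[[0,0,0],0,0],[[0,0,0],0,0],[[0,0,0],0,0],[[0,0,0],0,0],[[0,0,-0.0375],0,0],[[0,0,-0.075],0,0],[[0,0,-0.075],0,0]]' | python3 -m inch 15
python3 - <<'E'
from h import *
s=ctrl.get_state();print(s['joint_positions'],R.from_rotvec(s['tool_rot']).as_matrix().round(4).tolist(),s['position'])
im,d,c=grab('wrist');save('w2.png',im)
E
```

```text
time: 3.45
position: [0.5555, -0.287, 0.2617]
tool_rot: [2.4, 2.015, 0.005]
ft_force: [0.7, 0.4, -0.2]
grip_width: 0.159
grip_force: 15.0
[ 0.82513029  0.41418396 -0.48523509  1.66835409  0.21279721  1.10369317
  0.1059886 ] [[0.1731, 0.9849, 0.0069], [0.9849, -0.173, -0.0037], [-0.0024, 0.0074, -1.0]] [ 0.55551346 -0.28699748  0.26173581]
```

View pics/w2.png

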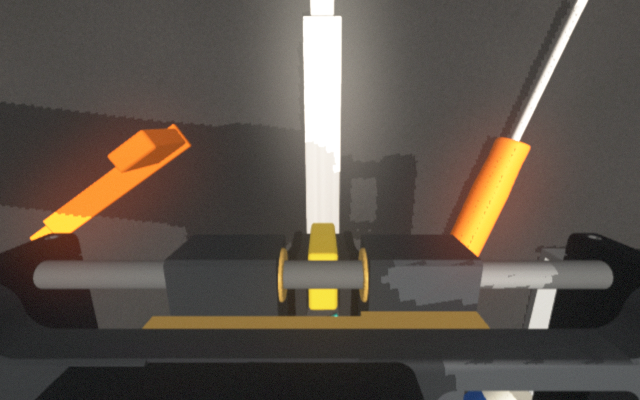

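Held squarely: the grip is between the pads at (322,265) and the blade runs straight ahead. I'll carry it to in front of the unit.

To row units: 0.266 m is 0.3325, 0.25 m is 0.3125, -0.194 rad is -0.0618.

```bash
echo '[[[0.0375,0,0],-0.0159,0],[[0.0875,0.0013,0],-0.0318,0],[[0.1375,0.0013,0],-0.0477,0],[[0.1875,0.0025,0],-0.0618,0],[[0.2375,0.0025,0],-0.0618,0],[[0.2875,0.0025,0],-0.0618,0],[[0.3125,0.0025,0],-0.0618,0],[[0.3325,0.0025,0],-0.0618,0],[[0.3325,0.0025,0],-0.0618,0],[[0.3325,0.0025,0],-0.0618,0]]' | python3 -m inch
cat > m2.py <<'E'
from h import *
import sys
im,d,c=grab('wrist');s=ctrl.get_state()
save(sys.argv[1],im)
RT=R.from_rotvec(s['tool_rot']).as_matrix();p0=np.array(s['position']);print(s['time'],p0.round(4),RT.round(4).tolist())
h=cv2.cvtColor(im,cv2.COLOR_RGB2HSV)
g=cv2.inRange(h,(55,60,30),(95,255,255))
for v in range(10,230,20):
    # blade run around centre, face edges between green
    x=np.nonzero(g[v])[0];l=x[x<300];r=x[x>345]
    row=d[v];near=np.nonzero(row[250:400]<row[320]+.012)[0]+250
    bb=[atd(c,near.min()-.5,v,row[320]),atd(c,near.max()+.5,v,row[320])]
    o=[v,'blade',((bb[0]+bb[1])/2).round(4),(bb[1]-bb[0])[0].round(4)]
    if len(l) and len(r):
        q=[onz(c,l.max()+.5,v,.02),onz(c,r.min()-.5,v,.02)];w=[onz(c,l.min()-.5,v,.014),onz(c,r.max()+.5,v,.014)]
        o+=['face',q[0].round(4)[:2],q[1].round(4)[:2],'base',w[0].round(4)[:2],w[1].round(4)[:2]]
        for u in(l.max()+8,r.min()-8): o.append(round(atd(c,u,v,d[v,u])[2],4))
    print(*o)
E
python3 m2.py w3.png
```

```text
time: 4.5
position: [0.6014, -0.0259, 0.2566]
tool_rot: [-2.199, -2.243, 0.003]
ft_force: [-0.2, -0.2, -0.9]
grip_width: 0.165
grip_force: 15.0
4.55 [ 0.6015 -0.0268  0.2567] [[-0.0181, 0.9998, -0.0012], [0.9998, 0.0181, -0.0013], [-0.0012, -0.0012, -1.0]]
10 blade [0.5987 0.0988 0.0607] 0.0122 face [0.5789 0.1111] [0.6257 0.112 ] base [0.5532 0.1125] [0.7892 0.117 ] 0.0182 0.0183
30 blade [0.5989 0.0896 0.0613] 0.0195 face [0.5794 0.0999] [0.6263 0.1008] base [0.554 0.101] [0.7943 0.1056] 0.0174 0.0178
50 blade [0.6081 0.0804 0.0615] 0.0379 face [0.58   0.0883] [0.627  0.0892] base [0.5542 0.0891] [0.7996 0.0938] 0.0172 0.0175
70 blade [0.5905 0.0705 0.0607] 0.0377 face [0.5799 0.0764] [0.627  0.0773] base [0.5544 0.0768] [0.805  0.0817] 0.0187 0.0192
90 blade [0.5997 0.0607 0.0606] 0.02 face [0.5805 0.0641] [0.6277 0.065 ] base [0.5553 0.0641] [0.8106 0.0691] 0.0176 0.0184
110 blade [0.5882 0.0501 0.0622] 0.0435 face [0.5811 0.0513] [0.6277 0.0523] base [0.5555 0.051 ] [0.8164 0.0562] 0.02 0.018
130 blade [0.6001 0.0397 0.0599] 0.0196 face [0.581  0.0382] [0.6285 0.0391] base [0.5558 0.0375] [0.8224 0.0428] 0.0182 0.0185
150 blade [0.5933 0.0286 0.0616] 0.0338 face [0.5817 0.0246] [0.6285 0.0255] base [0.4452 0.0213] [0.8278 0.029 ] 0.0173 0.018
170 blade [0.6146 0.0176 0.0608] 0.0484 face [0.5823 0.0105] [0.6293 0.0115] base [0.4274 0.0065] [0.832  0.0146] 0.0186 0.0189
190 blade [0.601  0.0056 0.061 ] 0.0199 face [ 0.4468 -0.0068] [8.113e-01 6.000e-04] base [ 0.4082 -0.0089] [ 8.364e-01 -2.000e-04] -0.0017 -0.0007
210 blade [ 0.6087 -0.0062  0.0621] 0.0349
```

View pics/w3.png

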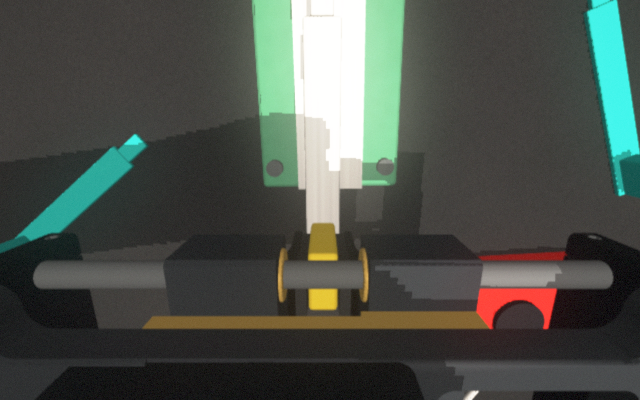

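Blade over the face: the blade centre is about 5 mm to the left (−x) of the face's middle line, and turned about 0.01 rad off it. Its height above the face is 38.8 mm by both depth and kinematics. I'll correct and lower.

To row units: 0.0375 m is 0.0469, 0.0054 m is 0.0068, -0.01 rad is -0.0032.

```bash
echo '[[[0,0.0068,0],-0.0032,0],[[0,0.0068,0.025],-0.0032,0],[[0,0.0068,0.04],-0.0032,0],[[0,0.0068,0.0463],-0.0032,0],[[0,0.0068,0.0469],-0.0032,0],[[0,0.0068,0.0469],-0.0032,0],[[0,0.0068,0.0469],-0.0032,0]]' | python3 -m inch
sed -i 's/row\[320\]+.012/row[320]+.002/' m2.py; python3 m2.py w4.png
```

```text
time: 5.25
position: [0.6075, -0.0248, 0.2207]
tool_rot: [2.187, 2.254, 0.001]
ft_force: [0.4, -0.1, -0.9]
grip_width: 0.156
grip_force: 15.0
5.3 [ 0.6074 -0.0248  0.2207] [[-0.0301, 0.9995, 0.0012], [0.9995, 0.0301, -0.0002], [-0.0003, 0.0012, -1.0]]
10 blade [0.5965 0.0996 0.0255] 0.0272 face [0.5795 0.1008] [0.6258 0.1023] base [0.5539 0.1019] [0.775  0.1087] 0.0177 0.018
30 blade [0.6043 0.0907 0.0258] 0.0194 face [0.5799 0.0915] [0.6264 0.0929] base [0.5539 0.0923] [0.778  0.0991] 0.0182 0.018
50 blade [0.6139 0.0815 0.0267] 0.0558 face [0.5804 0.0819] [0.6265 0.0833] base [0.5546 0.0823] [0.781  0.0892] 0.0179 0.0172
70 blade [0.6048 0.0719 0.0254] 0.0201 face [0.5808 0.0719] [0.6271 0.0733] base [0.5552 0.0721] [0.7841 0.079 ] 0.0181 0.0181
90 blade [0.6164 0.0622 0.0259] 0.0418 face [0.5813 0.0617] [0.6273 0.0631] base [0.5553 0.0614] [0.7873 0.0685] 0.0202 0.0194
110 blade [0.6057 0.0516 0.0253] 0.0202 face [0.5812 0.0511] [0.6279 0.0525] base [0.5559 0.0505] [0.7906 0.0576] 0.0182 0.0187
130 blade [0.606  0.041  0.0266] 0.0193 face [0.5817 0.0401] [0.6281 0.0415] base [0.556  0.0392] [0.6542 0.0421] 0.019 0.0184
150 blade [0.6191 0.0303 0.0246] 0.0454 face [0.5822 0.0288] [0.6288 0.0302] base [0.451  0.0243] [0.6542 0.0304] 0.0183 0.0172
170 blade [0.6021 0.0185 0.0252] 0.0385 face [0.5827 0.0171] [0.6289 0.0185] base [0.4218 0.0113] [0.6548 0.0183] 0.0181 0.0193
190 blade [0.6073 0.0069 0.0254] 0.0199 face [0.5833 0.005 ] [0.629  0.0064] base [ 0.4071 -0.0017] [0.6554 0.0058] 0.0183 0.018
210 blade [ 0.6074 -0.0052  0.0255] 0.0196
```

To row units: 0.0025 m is 0.0031, 0.002 m is 0.0025.

```bash
echo '[[[0,-0.0015,0.0013],0,0],[[0,-0.0015,0.0025],0,0],[[0,-0.0015,0.0031],0,0],[[0,-0.0015,0.0031],0,0]]' | python3 -m inch; echo '[[[0,0,0.0006],0,0],[[0,0,0.0006],0,0]]' | python3 -m inch
```

```text
time: 5.7
position: [0.6059, -0.0249, 0.2175]
tool_rot: [2.188, 2.254, -0.0]
ft_force: [-0.2, -0.6, -0.3]
grip_width: 0.159
grip_force: 15.0
time: 5.9
position: [0.606, -0.0249, 0.2174]
tool_rot: [2.188, 2.254, -0.0]
ft_force: [-1.3, -0.6, 4.4]
grip_width: 0.162
grip_force: 15.0
```

To row units: 0.075 m is 0.0938, -0.0002 m is -0.0003.

```bash
echo '[[[0.0125,0,-0.0003],0,0],[[0.025,0,-0.0003],0,0],[[0.0438,0,-0.0003],0,0],[[0.0625,0,-0.0003],0,0],[[0.075,0,-0.0003],0,0],[[0.0875,0,-0.0003],0,0],[[0.0938,0,-0.0003],0,0],[[0.0938,0,-0.0003],0,0]]' | python3 -m inch; python3 m2.py w5.png | cut -c1-110
```

```text
time: 6.7
position: [0.6037, 0.0518, 0.2175]
tool_rot: [-2.186, -2.256, -0.002]
ft_force: [-0.1, 0.1, 5.7]
grip_width: 0.163
grip_force: 15.0
6.75 [0.6037 0.0518 0.2175] [[-0.0313, 0.9995, 0.0006], [0.9995, 0.0313, 0.0017], [0.0017, 0.0007, -1.0]]
10 blade [0.6018 0.1545 0.0937] 0.0446 face [0.5886 0.1772] [0.6122 0.178 ] base [0.5512 0.1779] [0.649 0.181]
30 blade [0.6011 0.1524 0.0814] 0.0484 face [0.5799 0.1677] [0.6199 0.169 ] base [0.5512 0.1684] [0.6495 0.171
50 blade [0.6005 0.1582 0.0236] 0.0196 face [0.5778 0.1582] [0.6242 0.1597] base [0.5519 0.1586] [0.6495 0.161
70 blade [0.6011 0.1487 0.023 ] 0.0195 face [0.5783 0.1484] [0.6244 0.1499] base [0.5525 0.1485] [0.65   0.151
90 blade [0.6014 0.1388 0.0228] 0.0198 face [0.5782 0.1383] [0.625  0.1398] base [0.5526 0.1381] [0.6506 0.141
110 blade [0.602  0.1286 0.0216] 0.0362 face [0.5787 0.1279] [0.6252 0.1294] base [0.5528 0.1273] [0.7771 0.13
130 blade [0.61   0.1182 0.0233] 0.0353 face [0.5787 0.1171] [0.6259 0.1186] base [0.5535 0.1162] [0.7862 0.12
150 blade [0.6024 0.1069 0.0219] 0.0198 face [0.5792 0.106 ] [0.6261 0.1075] base [0.5536 0.1046] [0.7902 0.11
170 blade [0.6177 0.096  0.022 ] 0.05 face [0.5797 0.0945] [0.6263 0.096 ] base [0.5543 0.0928] [0.7938 0.1003
190 blade [0.5984 0.0834 0.0211] 0.0453 face [0.5803 0.0826] [0.6271 0.0841] base [0.5545 0.0804] [0.7975 0.08
210 blade [0.6035 0.0718 0.023 ] 0.0195 face [0.5809 0.0703] [0.6273 0.0717] base [0.5553 0.0677] [0.8014 0.07
```

To row units: 0.022 m is 0.0275, 0.02 m is 0.025.

```bash
echo '[[[0.01,0,-0.0003],0,0],[[0.0188,0,-0.0003],0,0],[[0.025,0,-0.0003],0,0],[[0.0275,0,-0.0003],0,0],[[0.0275,0,-0.0003],0,0]]' | python3 -m inch; echo '[[[0.0019,0,0],0,0],[[0.0019,0,0],0,0]]' | python3 -m inch;  echo '[[[0.0019,0,0],0,0],[[0.0019,0,0],0,0]]' | python3 -m inch
```

```text
time: 7.25
position: [0.6031, 0.0726, 0.2175]
tool_rot: [2.187, 2.255, 0.001]
ft_force: [0.1, -1.2, 5.3]
grip_width: 0.16
grip_force: 15.0
time: 7.45
position: [0.6031, 0.0734, 0.2175]
tool_rot: [2.188, 2.254, -0.0]
ft_force: [-0.4, -3.5, 5.6]
grip_width: 0.161
grip_force: 15.0
time: 7.65
position: [0.6031, 0.0749, 0.2175]
tool_rot: [2.188, 2.254, -0.0]
ft_force: [-0.1, -2.6, 5.0]
grip_width: 0.159
grip_force: 15.0
```

To row units: 0.001 m is 0.0013, -0.0002 m is -0.0003.

```bash
for i in 1 2; do :; done; echo '[[[0.0013,0,-0.0003],0,0],[[0.0013,0,-0.0003],0,0]]' | python3 -m inch | grep -E 'pos|ft';  echo '[[[0.0013,0,0],0,0],[[0.0013,0,0],0,0]]' | python3 -m inch| grep -E 'pos|ft';  echo '[[[0.0013,0,0],0,0],[[0.0013,0,0],0,0]]' | python3 -m inch| grep -E 'pos|ft'
```

```text
position: [0.6029, 0.0761, 0.2175]
ft_force: [0.7, -2.3, 4.0]
position: [0.6029, 0.0772, 0.2175]
ft_force: [0.7, -2.6, 4.5]
position: [0.6028, 0.0782, 0.2175]
ft_force: [1.3, -2.8, 4.9]
```

To row units: 0.001 m is 0.0013, -0.0002 m is -0.0003.

```bash
echo '[[[0.0013,0,-0.0003],0,0],[[0.0013,0,-0.0003],0,0]]' | python3 -m inch | grep -E 'pos|ft';  echo '[[[0.0013,0,0],0,0],[[0.0013,0,0],0,0]]' | python3 -m inch| grep -E 'pos|ft';  echo '[[[0.0013,0,0],0,0],[[0.0013,0,0],0,0]]' | python3 -m inch| grep -E 'pos|ft'
```

```text
position: [0.6026, 0.0796, 0.2175]
ft_force: [0.7, -1.9, 2.0]
position: [0.6026, 0.0799, 0.2175]
ft_force: [0.0, -3.3, 3.5]
position: [0.6027, 0.0802, 0.2175]
ft_force: [-0.4, -5.7, 4.3]
```

The blade stopped moving at y≈0.080 as the push force rose, so it is home on the post. I'll relieve the push, release, rise and look at the knob.

To row units: -0.17 m is -0.2125, -0.08 m is -0.1.

```bash
echo '[[[-0.0013,0,-0.0006],0,0],[[-0.0013,0,-0.0006],0,0],[[-0.0013,0,-0.0006],0,0.4],[[-0.0013,0,-0.0006],0,0.4],[[-0.0013,0,-0.0006],0,0.4],[[-0.0013,0,-0.05],0,0.4],[[-0.0013,0,-0.1],0,0.4],[[0.0375,0,-0.15],0,0.4],[[0.0875,0,-0.1875],0,0.4],[[0.125,0,-0.2125],0,0.4],[[0.125,0,-0.2125],0,0.4],[[0.125,0,-0.2125],0,0.4]]' | python3 -m inch
python3 - <<'E'
from h import *
im,d,c=grab('wrist');s=ctrl.get_state();save('w6.png',im)
print(s['position'],s['joint_positions'])
h=cv2.cvtColor(im,cv2.COLOR_RGB2HSV);m=cv2.inRange(h,(0,150,60),(8,255,255))|cv2.inRange(h,(173,150,60),(180,255,255));m[:,:200]=0;m[:,450:]=0
n,l,st,ce=cv2.connectedComponentsWithStats(m);i=1+np.argmax(st[1:,4]);k=(l==i)
print(st[i],ce[i])
ys,xs=np.nonzero(k);P=np.array([atd(c,x,y,d[y,x]) for x,y in zip(xs,ys)]);z=np.median(P[:,2]);print('z',z,P[:,2].max())
t=(np.abs(P[:,2]-np.percentile(P[:,2],70))<.004);r=cv2.minAreaRect(np.c_[xs,ys][t].astype(np.float32));B=np.array([onz(c,*p,.139) for p in cv2.boxPoints(r)]);print(r,B.round(4).tolist(),B.mean(0))
E
```

```text
time: 10.05
position: [0.5993, 0.1826, 0.3882]
tool_rot: [2.184, 2.257, 0.001]
ft_force: [-0.4, -0.3, -1.0]
grip_width: 0.402
grip_force: 0.0
[0.59961711 0.18084    0.38715968] [ 0.22756422  0.35999494 -0.7139076   1.51829055  0.23899122  1.35326981
 -0.47610188]
[315 187  18  57 691] [322.73227207 216.0984081 ]
z 0.13708524520942073 0.36665286650758316
((322.7622375488281, 217.14024353027344), (14.356100082397461, 53.11757278442383), 6.340191841125488) [[0.5929, 0.1587, 0.139], [0.5964, 0.2023, 0.139], [0.6073, 0.2014, 0.139], [0.6044, 0.1577, 0.139]] [0.60026347 0.18002368 0.139     ]
```

View pics/w6.png

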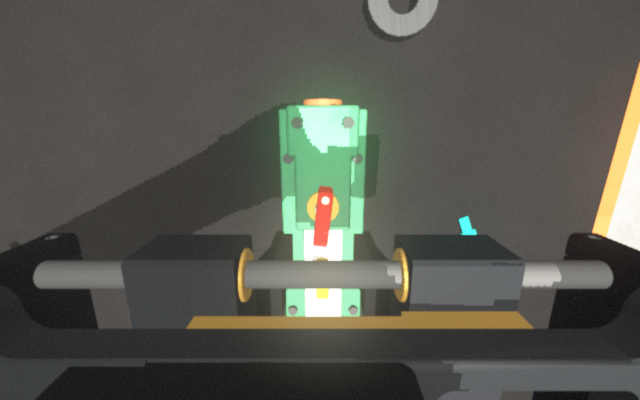

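The view shows the knob bar from (325,190), with its white dot, to (321,244). That puts its centre at (0.600, 0.180), top at 0.137–0.139, and reading ≈ 0.11. The gauge grip is seen at (322,270). Now I grasp the knob.

To row units: 0.098 m is 0.1225, 0.095 m is 0.1188, 0.106 rad is 0.0337.

```bash
echo '[[[-0.0019,0.0006,0.05],0.0337,0.4],[[-0.0019,0.0006,0.1],0.0337,0.4],[[-0.0019,0.0006,0.1188],0.0337,0.4],[[-0.0019,0.0006,0.1225],0.0337,0.4],[[-0.0019,0.0006,0.1225],0.0337,0],[[-0.0019,0.0006,0.1225],0.0337,0],[[-0.0019,0.0006,0.1225],0.0337,0],[[-0.0019,0.0006,0.1225],0.0337,0],[[-0.0019,0.0006,0.1225],0.0337,0],[[-0.0019,0.0006,0.1225],0.0337,0],[[-0.0019,0.0006,0.1225],0.0337,0]]' | python3 -m inch 25
python3 -c "
from h import *
s=ctrl.get_state();print(s['joint_positions'],s['torque'])"
```

```text
time: 11.2
position: [0.5999, 0.1802, 0.2912]
tool_rot: [2.304, 2.136, -0.0]
ft_force: [-4.6, -0.4, 6.5]
grip_width: 0.135
grip_force: 25.0
[ 0.19955901  0.42968585 -0.67403258  1.63001855  0.28491227  1.18245535
 -0.61442474] [-0.17369088  0.81731732 -0.0189193 ]
```

To row units: 1.25 rad is 0.3979.

```bash
echo '[[[0,0,0],0.0414,0],[[0,0,0],0.0859,0],[[0,0,0],0.1305,0],[[0,0,0],0.1751,0],[[0,0,0],0.2196,0],[[0,0,0],0.2642,0],[[0,0,0],0.3088,0],[[0,0,0],0.3533,0],[[0,0,0],0.3979,0],[[0,0,0],0.3979,0]]' | python3 -m inch
python3 -c "
from h import *
s=ctrl.get_state();print(s['joint_positions'][6],s['torque']);a=s['tool_rot'];print(2*np.arctan2(a[1],a[0])*57.3)"
```

```text
time: 12.2
position: [0.6013, 0.1785, 0.2912]
tool_rot: [3.116, 0.381, 0.006]
ft_force: [0.4, -3.8, 4.2]
grip_width: 0.14
grip_force: 25.0
-1.7929064269428792 [-0.72957321 -0.24666796 -0.1079932 ]
13.936311639656171
```

To row units: -0.04 m is -0.05, 0.2 rad is 0.0637.

```bash
echo '[[[0,0,0],0.0318,0],[[0,0,0],0.0637,0],[[0,0,0],0.0637,0],[[0,0,0],0.0637,0.4],[[0,0,0],0.0637,0.4],[[0,0,0],0.0637,0.4],[[0,0,-0.05],0.0637,0.4]]' | python3 -m inch
cat > to.py <<'E'
from h import *
import sys
# to.py x y z angdeg -> tool-frame shift from the measured pose
x,y,z,a=map(float,sys.argv[1:5]);s=ctrl.get_state();M=R.from_rotvec(s['tool_rot']).as_matrix()
t=np.degrees(np.arctan2(M[1,0],M[0,0]));p=np.array(s['position'])
print('t',s['time'],'pos',p.round(4),'ang',t.round(2),'j7',s['joint_positions'][6].round(3));print('shift',(M.T@(np.array([x,y,z])-p)).round(4),'turn',np.radians((t-a+180)%360-180).round(3))
E
python3 to.py .6027 .080 .2175 91.8
```

```text
time: 12.9
position: [0.598, 0.1793, 0.3237]
tool_rot: [3.139, 0.074, -0.02]
ft_force: [1.4, -1.2, -0.2]
grip_width: 0.375
grip_force: 0.0
t 12.9 pos [0.598  0.1793 0.3237] ang 2.71 j7 -1.969
shift [0.0014 0.0992 0.1064] turn -1.555
```

To row units: 0.099 m is 0.1238, 0.04 m is 0.05, -1.555 rad is -0.495.

```bash
echo '[[[0,0.025,0],-0.0477,0.4],[[0,0.0625,0],-0.0955,0.4],[[0,0.1,0.025],-0.1432,0.4],[[0,0.1238,0.05],-0.191,0.4],[[0,0.1238,0.0625],-0.2387,0.4],[[0,0.1238,0.0625],-0.2865,0.4],[[0,0.1238,0.0625],-0.3342,0.4],[[0,0.1238,0.0625],-0.382,0.4],[[0,0.1238,0.0625],-0.4297,0.4],[[0,0.1238,0.0625],-0.4775,0.4],[[0,0.1238,0.0625],-0.495,0.4],[[0,0.1238,0.0625],-0.495,0.4],[[0,0.1238,0.0625],-0.495,0.4]]' | python3 -m inch|head -1
python3 to.py .6027 .080 .2175 91.8
```

```text
time: 14.2
t 14.2 pos [0.6045 0.0811 0.2794] ang 91.65 j7 -0.334
shift [-0.001  -0.0018  0.0619] turn -0.003
```

To row units: 0.0617 m is 0.0771, 0.058 m is 0.0725.

```bash
echo '[[[-0.0013,-0.0023,0.05],0,0.4],[[-0.0013,-0.0023,0.0725],0,0.3],[[-0.0013,-0.0023,0.0771],0,0],[[-0.0013,-0.0023,0.0771],0,0],[[-0.0013,-0.0023,0.0771],0,0],[[-0.0013,-0.0023,0.0771],0,0],[[-0.0013,-0.0023,0.0771],0,0],[[-0.0013,-0.0023,0.0771],0,0]]' | python3 -m inch 15; echo '[[[-0.0008,0,0],0,0],[[-0.0015,0,0],0,0]]' | python3 -m inch; echo '[[[-0.001,0,0],0,0],[[-0.0015,0,0],0,0]]' | python3 -m inch
```

```text
time: 15.0
position: [0.603, 0.08, 0.2187]
tool_rot: [2.188, 2.253, 0.001]
ft_force: [-1.7, 0.8, 0.5]
grip_width: 0.157
grip_force: 15.0
time: 15.2
position: [0.603, 0.0796, 0.2187]
tool_rot: [-2.188, -2.254, -0.003]
ft_force: [-1.5, 4.1, 2.7]
grip_width: 0.164
grip_force: 15.0
time: 15.4
position: [0.603, 0.0794, 0.2187]
tool_rot: [-2.186, -2.254, -0.005]
ft_force: [-3.0, 5.9, 1.8]
grip_width: 0.158
grip_force: 15.0
```

To row units: -0.001 m is -0.0013, -0.0005 m is -0.0006.

```bash
echo '[[[-0.0006,0,0],0,0],[[-0.0013,0,0],0,0]]' | python3 -m inch|grep -E 'pos|ft'; echo '[[[-0.0006,0,0],0,0],[[-0.0013,0,0],0,0]]' | python3 -m inch|grep -E 'pos|ft'; echo '[[[-0.0006,0,0],0,0],[[-0.0013,0,0],0,0]]' | python3 -m inch|grep -E 'pos|ft'
```

```text
position: [0.603, 0.0789, 0.2187]
ft_force: [-1.6, 7.2, 2.1]
position: [0.6032, 0.0778, 0.2187]
ft_force: [-1.0, 6.8, 0.7]
position: [0.6033, 0.0767, 0.2187]
ft_force: [-0.5, 7.3, 1.2]
```

The blade slides steadily at about 7 N with slight downward press, so true drag is about 6 N, in range. Now I push it back home.

Careful with the scale: shifts go in shares of 800 mm and turns go in shares of pi rad. That gives: 0.006 m is 0.0075, 0.005 m is 0.0063.

```bash
echo '[[[0.0019,0,-0.0003],0,0],[[0.0038,0,-0.0003],0,0],[[0.0063,0,-0.0003],0,0],[[0.0075,0,-0.0003],0,0],[[0.0075,0,-0.0003],0,0]]' | python3 -m inch|grep -E 'pos|ft'; echo '[[[0.0013,0,0],0,0],[[0.0013,0,0],0,0]]' | python3 -m inch|grep -E 'pos|ft'
```

```text
position: [0.6034, 0.078, 0.2187]
ft_force: [-1.2, -2.8, 5.7]
position: [0.6035, 0.0782, 0.2187]
ft_force: [-1.3, -3.4, 5.5]
```

To row units: 0.0012 m is 0.0015, -0.0006 m is -0.0008.

```bash
for k in 1; do echo '[[[0.0008,0,-0.0005],0,0],[[0.0015,0,-0.0008],0,0]]' | python3 -m inch|grep -E 'pos|ft'; done; echo '[[[0.0008,0,0],0,0],[[0.0015,0,0],0,0]]' | python3 -m inch|grep -E 'pos|ft'; echo '[[[0.0006,0,0],0,0],[[0.0013,0,0],0,0]]' | python3 -m inch|grep -E 'pos|ft'
```

```text
position: [0.6034, 0.0785, 0.2187]
ft_force: [-0.7, -5.9, 2.5]
position: [0.6035, 0.0789, 0.2187]
ft_force: [-0.2, -7.7, 3.6]
position: [0.6034, 0.0797, 0.2187]
ft_force: [-0.7, -8.3, 3.4]
```

To row units: 0.0008 m is 0.001, 0.0005 m is 0.0006.

```bash
echo '[[[0.0006,0,-0.0003],0,0],[[0.001,0,-0.0004],0,0]]' | python3 -m inch|grep -E 'pos|ft'; echo '[[[0.0006,0,0],0,0],[[0.001,0,0],0,0]]' | python3 -m inch|grep -E 'pos|ft'
```

```text
position: [0.6034, 0.0809, 0.2187]
ft_force: [0.3, -6.9, 1.2]
position: [0.6034, 0.0813, 0.2187]
ft_force: [-0.3, -7.6, 2.1]
```

To row units: 0.0008 m is 0.001, 0.0005 m is 0.0006.

```bash
echo '[[[0.0006,0,0],0,0],[[0.001,0,0],0,0]]' | python3 -m inch|grep -E 'pos|ft'; echo '[[[0.0005,0,0],0,0],[[0.001,0,0],0,0]]' | python3 -m inch|grep -E 'pos|ft'
```

```text
position: [0.6034, 0.0815, 0.2187]
ft_force: [-0.9, -9.2, 1.9]
position: [0.6035, 0.0817, 0.2187]
ft_force: [-0.3, -10.4, 3.1]
```

It stalled at y≈0.0817 with the push rising past the drag, so it is home again. I'll unload, release, rise and check.

To row units: -0.003 m is -0.0038, -0.0015 m is -0.0019.

```bash
echo '[[[-0.0019,0,0],0,0],[[-0.0038,0,0],0,0],[[-0.0038,0,0],0,0]]' | python3 -m inch|grep -E 'pos|ft'; echo '[[[0,0,0],0,0.4],[[0,0,0],0,0.4],[[0,0,0],0,0.4],[[0,0,0],0,0.4],[[0,0,-0.05],0,0.4],[[0,0,-0.1],0,0.4],[[0.0375,0,-0.15],0,0.4],[[0.0625,0,-0.1875],0,0.4],[[0.0625,0,-0.1875],0,0.4]]' | python3 -m inch
python3 m2.py w7.png | head -8; python3 - <<'E'
from h import *
it,_,c=grab('top');a=cv2.resize(it[170:230,220:340],None,fx=5,fy=5)
w=cv2.imread('pics/w7.png')[:,:,::-1][0:300,120:520];save('f.png',np.vstack([a,cv2.resize(w,(600,300))[:, :]]))
E
```

```text
position: [0.6033, 0.0811, 0.2187]
ft_force: [1.2, -7.5, 2.1]
time: 19.3
position: [0.6015, 0.1403, 0.3749]
tool_rot: [2.18, 2.258, 0.015]
ft_force: [0.4, 0.5, 0.2]
grip_width: 0.4
grip_force: 0.0
19.35 [0.6013 0.1377 0.372 ] [[-0.0331, 0.9994, 0.005], [0.9995, 0.033, 0.0017], [0.0015, 0.0051, -1.0]]
10 blade [ 0.6009  0.3237 -0.0023] 0.1553
30 blade [ 0.6016  0.305  -0.0018] 0.1575
50 blade [0.5974 0.2656 0.0937] 0.0616 face [0.5771 0.2803] [0.6232 0.282 ] base [0.5554 0.2808] [0.6368 0.2838] 0.0932 0.0932
70 blade [0.5974 0.2511 0.0938] 0.0617 face [0.5774 0.2617] [0.6313 0.2637] base [0.5471 0.2616] [0.6485 0.2653] 0.0937 0.0986
90 blade [0.5979 0.2362 0.0931] 0.0629 face [0.5777 0.2426] [0.6252 0.2443] base [0.548  0.2421] [0.6488 0.2458] 0.0939 0.0937
110 blade [0.5984 0.2208 0.093 ] 0.0508 face [0.5781 0.2228] [0.6263 0.2246] base [0.5489 0.222 ] [0.6503 0.2257] 0.0937 0.0945
130 blade [0.5989 0.2049 0.0933] 0.0516 face [0.5784 0.2024] [0.6274 0.2042] base [0.5477 0.2012] [0.6497 0.2048] 0.0932 0.0932
```

View pics/f.png

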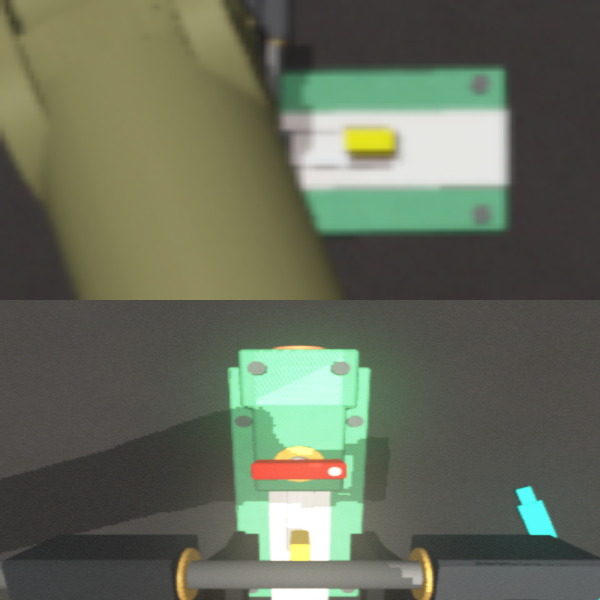

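Final view: the bar is crosswise (≈1.56 rad). The blade is straight, with the grip about 99 mm before the screw axis (home is 100). Drag is about 6 N and the robot is clear.

```bash
python3 -c "
from bench import ctrl
print(ctrl.close_job())"
```

```text
the job is handed in; nothing more can be done
None
```

The job is handed in: the blade is home against the back post and the screw is at about 1.56 rad. The blade slid at about 7 N in a pull test, roughly 6 N after allowing for slight downward press. I then pushed it back home, and nothing else on the bench was touched as far as I could tell.

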